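Put the square tile cutters back in their block, in order of size

ROBOT

A 6-joint arm with a two-finger parallel gripper is mounted at the origin on a cart in front of the work surface, level with it; the furniture and walls round the work are solid. World frame = base frame: x ahead of the robot, y to its left, z up, the work surface at z = 0. Lengths are in m, angles in rad, forces in N, time in s.
With the tool pointing down it reaches from about 0.375 to 0.9 m from the base axis. Payload 3.1 kg.
Tool frame: the origin (TCP) lies between the finger pads; the fingertips stand robot.finger_overhang ahead of it and the grasp point (between the pads) lies 3 mm ahead of it (robot.finger_overhang is the distance from the TCP to the fingertips, in m); z points along the fingers, y is the line along which they close (so a half turn about z gives the same grasp; the last joint's range is limited). The gripper opens to 87 mm and grips with 3 to 60 N. Pads are 19 mm wide; open, the fingers measure 117 mm over their backs; the gripper's body (75 mm by 190 mm) begins 51 mm behind the grasp point.
Start: joints at [-1.339, 0.527, 1.433, -0, 1.181, -0.178], TCP at [0.25, -0.573, 0.245] pointing down, gripper open.
Joint ranges: [-3.08, 3.08], [-0.75, 2.2], [0.22, 2.44], [-1.43, 4.57], [0, 2.65], [-2.85, 2.85]. Speed limits (rad/s): [2.79, 2.79, 3.14, 3.14, 3.14, 3.14].

INTERFACE

Orientations are given as a unit quaternion [x, y, z, w].
In Python, from rig import get_obs, vision, hand_in, nets, robot gives the robot as it stands.
- The arm moves only by the tool apply_moves, never from a script. Its argument "series" is a list of rows, each an object with "offset": the shift along the world's x, y, z in cm, a list of three; "rot": the turn, a rotation vector about the world's x, y, z in degrees, a list of three. A call has 1 to 20 rows; each row is the pose to reach, as a shift and turn from the pose commanded when the call began; what a row does not reach only later rows make up. A row lasts 1/10 s, in which the tool goes at most 50 mm and 8.59 degrees, less where a joint would pass 70% of its speed; a pose out of reach is approached as far as the arm can. A call with a gripper value outside its range is refused whole. "hand" is the opening, from 0 (shut) to 1 (fully open), set as the call begins (left out, the last holds). The fingers move at their own pace and stop on an object; "newtons" is the grip in N (left out, the last holds). Time passes only in rows, so rows that repeat a pose let the fingers close. It gives the time, the measured TCP pose, the force, the opening and the grip force at its end, in the units of the state.
- get_obs(): the state, without advancing time (a new reading comes with each control period).
- vision.camera(name): name is "side" or "top"; returns the picture (480x640x3 uint8, red, green, blue); there is no depth.
- vision.calibration(name): a dict with "K" (3x3 intrinsics, pixels), "R" (3x3) and "t" (3): a world point X has camera coordinates R X + t. Camera axes: x right, y down, z forward; pixel columns grow to the right and rows downward; lengths in m; the calibration is good to about 2 mm. A picture is of the moment at which its call begins. calibration takes no time and is no camera call.
- hand_in(): hands the job in; it is judged then, once.
Trained networks look in the newest picture that a camera, given by its name, has taken for a name from the list of things; names that differ only in an ending like _2 or _b are one class to them, and where a whole thing is asked for, a point or a joint stands for the part that bears it (a point fixed in the world has none). Each returns a list of dicts, best first, with "conf" (0 to 1); they miss things now and then, are a little off and sometimes report something else, mostly with a low value. They report only what shows in the picture. A call takes as long as a camera call. They do not tell look-alikes from the thing itself.
- nets.search_frame(camera, query): "centre" ([x, y, z] in m, in world coordinates, good to about 4 mm: the middle of the surface that is visible of it).
- nets.spot_point(camera, query): "centre" ([x, y, z] in m, in world coordinates, good to about 4 mm: a listed point, or the origin of a listed thing).
The state is a dict: "time": time; "q": joint angles; "joint_velocities": joint speeds; "joint_torque": joint torques, N m; "position": TCP position; "tool_rot": TCP orientation; "ft_force": force on the tool from outside, world axes, zero at the start; "moment": the same for the moment, N m; "grip_width": finger opening in m; "grip_force": force on a finger pad.
Only numpy, scipy, OpenCV 4.12 (cv2) and the standard library are available. Lean on these libraries where they do the work, as an engineer would, in place of code of your own. Each camera call takes 0.05 s, during which the arm holds its last target. There are 200 camera calls.

TASK

Put the four square tile cutters back in the wooden block in order of size, the largest in the widest seat: turn each one square to its seat so that it drops in, standing upright and fully down. Set them down gently: do not drop a cutter or knock one over.

Things in the scene. Friction and masses are not known exactly. Their poses are not given: they have to be found in the camera images.
- cutter_60: the largest square tile cutter: stainless steel, 60 x 60 mm, open below (2 mm walls), 32 mm high to its flat top plate; along its middle a light-wood grip bar, 46 mm long, 16 mm wide, 20 mm high, its top 55 mm above the underside; about 130 g; origin: centre of the underside, x along the grip, y across it, z up; it fits its seat at any quarter turn
- cutter_48: the second largest square tile cutter: stainless steel, 48 x 48 mm, open below (2 mm walls), 32 mm high to its flat top plate; along its middle a light-wood grip bar, 38 mm long, 16 mm wide, 20 mm high, its top 55 mm above the underside; about 100 g; origin: centre of the underside, x along the grip, y across it, z up; it fits its seat at any quarter turn
- cutter_37: the third largest square tile cutter: stainless steel, 37 x 37 mm, open below (2 mm walls), 32 mm high to its flat top plate; along its middle a light-wood grip bar, 31 mm long, 16 mm wide, 20 mm high, its top 55 mm above the underside; about 70 g; origin: centre of the underside, x along the grip, y across it, z up; it fits its seat at any quarter turn
- cutter_28: the smallest square tile cutter: stainless steel, 28 x 28 mm, open below (2 mm walls), 32 mm high to its flat top plate; along its middle a light-wood grip bar, 25 mm long, 16 mm wide, 20 mm high, its top 55 mm above the underside; about 50 g; origin: centre of the underside, x along the grip, y across it, z up; it fits its seat at any quarter turn
- block: dark wooden storage block, fixed to the table, 266 x 98 mm and 26 mm high, standing at any yaw; four square seats in one row along its own x axis, widest at the -x end, narrowest at the +x end; origin: centre of the underside, z up. Beyond it stands a banding wheel, with its clay about 0.2 m high: carry things over or round it
- seat_60: the widest seat of the block, a square recess 70 x 70 mm, 10 mm deep with a 3 mm chamfer round its mouth and grey felt on its floor, made for the 60 mm cutter; origin: centre of its floor, 16 mm above the table; x along the row toward the narrow end, y across the row, z up
- seat_48: the second widest seat of the block, a square recess 58 x 58 mm, 10 mm deep with a 3 mm chamfer round its mouth and grey felt on its floor, made for the 48 mm cutter; origin: centre of its floor, 16 mm above the table; x along the row toward the narrow end, y across the row, z up
- seat_37: the third widest seat of the block, a square recess 47 x 47 mm, 10 mm deep with a 3 mm chamfer round its mouth and grey felt on its floor, made for the 37 mm cutter; origin: centre of its floor, 16 mm above the table; x along the row toward the narrow end, y across the row, z up
- seat_28: the narrowest seat of the block, a square recess 38 x 38 mm, 10 mm deep with a 3 mm chamfer round its mouth and grey felt on its floor, made for the 28 mm cutter; origin: centre of its floor, 16 mm above the table; x along the row toward the narrow end, y across the row, z up
Not all that is in view belongs to the job. Leave any green look-alike of the cutter_28 alone.

How it is judged:
At the end, for the whole second after the job is handed in: Each of the four cutters sits in its own seat: its centre within 8 mm of the seat's centre, its underside within 4 mm of the seat's floor, upright within 0.1 rad (6 degrees), released and at rest (horizontal distance between cutter_60 and seat_60 below 0.008 m and z of cutter_60 in the frame of seat_60 between -0.004 and 0.004 m and angle between each of cutter_60, cutter_48, cutter_37, cutter_28's own z axis and vertical below 0.1 rad and linear speed of each of cutter_60, cutter_48, cutter_37, cutter_28 below 0.02 m/s and contact force between each of cutter_60, cutter_48, cutter_37, cutter_28 and the fingers below 0.1 N and horizontal distance between cutter_48 and seat_48 below 0.008 m and z of cutter_48 in the frame of seat_48 between -0.004 and 0.004 m and horizontal distance between cutter_37 and seat_37 below 0.008 m and z of cutter_37 in the frame of seat_37 between -0.004 and 0.004 m and horizontal distance between cutter_28 and seat_28 below 0.008 m and z of cutter_28 in the frame of seat_28 between -0.004 and 0.004 m); the robot touches nothing.
It fails at once if a cutter is dropped (falls free by more than about 2 cm) ((linear speed of cutter_60 above 0.65 m/s and contact force between cutter_60 and the fingers below 0.01 N) or (linear speed of cutter_48 above 0.65 m/s and contact force between cutter_48 and the fingers below 0.01 N) or (linear speed of cutter_37 above 0.65 m/s and contact force between cutter_37 and the fingers below 0.01 N) or (linear speed of cutter_28 above 0.65 m/s and contact force between cutter_28 and the fingers below 0.01 N)).
It fails at once if a cutter is knocked over (angle between any of cutter_60, cutter_48, cutter_37, cutter_28's own z axis and vertical above 0.9 rad).
It also fails if it takes over 106 s, if anything falls off the work surface, if the arm or the gripper's body presses on something with over 40 N, if the wrist force passes 120 N, or if a joint passes its speed limit or range.

## Working session

There is one attempt and no reset: what is moved stays moved. The work goes in short steps, Python scripts to look and compute and a tool call to move; the robot and the scene stay as the last step left them, time stands still between calls to the robot, and variables do not carry over. Pictures are saved under pics/ and viewed, at most 14 in all, crops included, and the job is handed in when it is done.

Besides the shell and the picture viewer there is one more tool, called as name([rows], argument=value, ...), one row to a line, values as JSON. apply_moves: Moves the arm, as the interface text tells. Its arguments: {"type":"object","properties":{"series":{"type":"array"},"hand":{"type":"number"},"newtons":{"type":"number"}},"required":["series"]}

```bash
mkdir -p pics; python3 - <<'E'
from rig import get_obs, vision, nets, robot
import cv2,numpy as np
for c in("top","side"):
    im=vision.camera(c); cv2.imwrite(f"pics/{c}0.png",im[:,:,::-1])
    k=vision.calibration(c); print(c,np.round(k["K"],1).tolist(),np.round(k["R"],3).tolist(),np.round(k["t"],3).tolist())
for q in["cutter_60","cutter_48","cutter_37","cutter_28","block","seat_60","seat_48","seat_37","seat_28"]:
    for c in("top","side"):
        print(q,c,[(np.round(d["centre"],3).tolist(),round(d["conf"],2)) for d in nets.spot_point(c,q)])
print(robot.finger_overhang,get_obs())
E
```

```text
top [[498.9, 0.0, 315.5], [0.0, 498.9, 235.2], [0.0, 0.0, 1.0]] [[0.027, -0.999, -0.027], [-0.998, -0.025, -0.064], [0.063, 0.028, -0.998]] [-0.017, 0.544, 1.125]
side [[533.2, 0.0, 321.9], [0.0, 533.2, 247.0], [0.0, 0.0, 1.0]] [[-1.0, 0.006, -0.009], [0.011, 0.55, -0.835], [0.0, -0.835, -0.55]] [0.556, 0.055, 1.336]
cutter_60 top [([0.464, -0.401, 0.0], 0.87), ([0.451, 0.12, 0.003], 0.86), ([0.587, 0.21, 0.002], 0.78), ([0.591, 0.323, -0.001], 0.72), ([0.527, 0.375, 0.002], 0.53)]
cutter_60 side [([0.466, -0.402, -0.004], 0.82), ([0.526, 0.379, 0.003], 0.71), ([0.456, 0.119, 0.003], 0.68), ([0.582, 0.323, -0.004], 0.6)]
cutter_48 top [([0.464, -0.401, 0.0], 0.87), ([0.451, 0.12, 0.003], 0.86), ([0.587, 0.21, 0.002], 0.78), ([0.591, 0.323, -0.001], 0.72), ([0.527, 0.375, 0.002], 0.53)]
cutter_48 side [([0.466, -0.402, -0.004], 0.82), ([0.526, 0.379, 0.003], 0.71), ([0.456, 0.119, 0.003], 0.68), ([0.582, 0.323, -0.004], 0.6)]
cutter_37 top [([0.464, -0.401, 0.0], 0.87), ([0.451, 0.12, 0.003], 0.86), ([0.587, 0.21, 0.002], 0.78), ([0.591, 0.323, -0.001], 0.72), ([0.527, 0.375, 0.002], 
[... 1679 characters left out ...]
e': 1.0, 'q': array([-1.33848292e+00,  5.27484842e-01,  1.43271073e+00, -2.41694226e-06,
        1.18139259e+00, -1.78492812e-01]), 'joint_velocities': array([-0.00189158, -0.0003662 , -0.0011036 ,  0.00029655,  0.00134998,
       -0.00018842]), 'joint_torque': array([ 6.07751117e-04, -4.40021002e+01, -1.76990551e+01,  6.33868924e-02,
        5.04022173e-02, -2.91613867e-05]), 'position': array([ 0.24961738, -0.57296064,  0.2445543 ]), 'tool_rot': array([ 9.78978751e-01,  2.03962264e-01, -1.05720794e-06,  2.27358632e-06]), 'ft_force': array([ 0.55274028, -0.12897925,  0.08930384]), 'moment': array([-0.02391572, -0.02039344,  0.03737292]), 'grip_force': 0.0, 'grip_width': 0.08720492711446479}
```

View pics/top0.png

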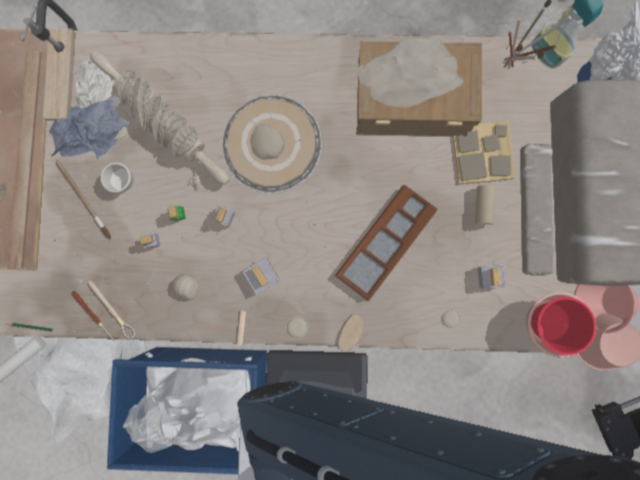

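View pics/side0.png

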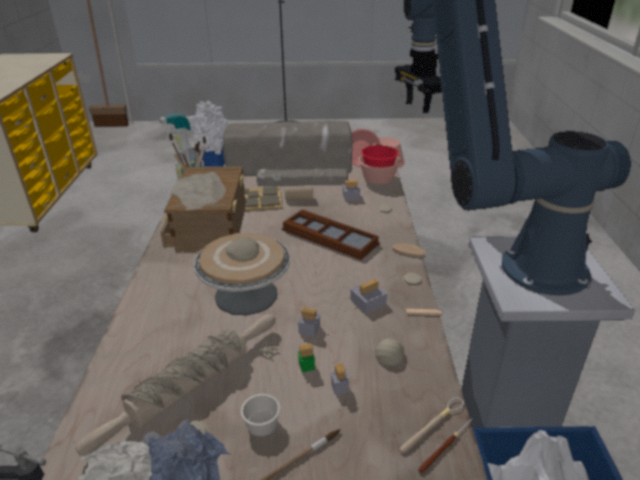

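The top view shows the cutters as 60 at about (260,277), 48 at (491,277), 37 at (224,216) and 28 at (148,242). The green look-alike is at (176,213) and the block at (386,242), with its wide end at lower left. Next I fit poses with a silhouette model in both views.

```bash
cat > fit.py <<'E'
import cv2,numpy as np
from rig import vision
from scipy.optimize import minimize
S=8
G={60:.046,48:.038,37:.031,28:.025}
def proj(c,P):
    k=vision.calibration(c); X=np.asarray(P)@np.array(k["R"]).T+np.array(k["t"]); u=X@np.array(k["K"]).T
    return u[:,:2]/u[:,2:]
def box(lx,ly,z0,z1):
    return np.array([[a*lx/2,b*ly/2,z] for a in(-1,1) for b in(-1,1) for z in(z0,z1)])
def place(B,x,y,yaw,z=0):
    c,s=np.cos(yaw),np.sin(yaw); return B@np.array([[c,s,0],[-s,c,0],[0,0,1]])+[x,y,z]
def orange(im):
    h=cv2.cvtColor(im,cv2.COLOR_RGB2HSV); return ((h[...,0]>=8)&(h[...,0]<=24)&(h[...,1]>105)&(h[...,2]>90)).astype(np.uint8)
def fit(ims,n,x0,y0,z=0,yaws=np.radians(np.arange(-90,90,15)),r=26):
    B=box(G[n],.016,.035+z,.055+z); Q=[]
    for c,im in ims.items():
        u=proj(c,[[x0,y0,.045+z]])[0].astype(int)-r
        cr=im[max(u[1],0):u[1]+2*r,max(u[0],0):u[0]+2*r]; u=np.maximum(u,0)
        h=cv2.resize(cr,None,fx=S,fy=S,interpolation=cv2.INTER_CUBIC)
        m=orange(h); k,l,st,ce=cv2.connectedComponentsWithStats(m)
        # component nearest the expected centre
        d=[np.hypot(*(ce[i]-r*S))-.05*st[i,4]**.5*S if st[i,4]>15*S*S/4 else 1e9 for i in range(1,k)]
        Q.append((c,u,h,(l==1+int(np.argmin(d))).astype(np.uint8)))
    def sil(p,c,u,sh):
        q=((proj(c,place(B,*p))-u+.5)*S-.5); o=np.zeros(sh,np.uint8)
        hull=cv2.convexHull(q.astype(np.float32)); cv2.fillPoly(o,[np.round(hull*16).astype(np.int32)],1,shift=4); return o,hull
    def cost(p):
        t=0
        for c,u,h,m in Q:
            o,_=sil(p,c,u,m.shape); t+=1-(o&m).sum()/(o|m).sum()
        return t
    best=min((minimize(cost,[x0,y0,a],method="Nelder-Mead",options=dict(initial_simplex=[[x0,y0,a],[x0+.004,y0,a],[x0,y0+.004,a],[x0,y0,a+.15]],maxiter=80)) for a in yaws),key=lambda r:r.fun)
    vis=[]
    for c,u,h,m in Q:
        v=h.copy(); cv2.polylines(v,[sil(best.x,c,u,m.shape)[1].astype(int)],True,(255,0,0),1)
        k=vision.calibration(c); b=place(box(n/1e3,n/1e3,z,z+.032),*best.x)
        for f in([1,3,7,5],[0,2,6,4]): cv2.polylines(v,[((proj(c,b[f])-u+.5)*S).astype(int)],True,(255,0,255),1)
        cs,_=cv2.findContours(m,0,1); cv2.drawContours(v,cs,-1,(0,255,0),1); vis.append(cv2.resize(v,(198,270)) if 0 else cv2.resize(v,(200,200)))
    return best.x,best.fun,np.vstack(vis)
E
python3 - <<'E'
from fit import *
ims={c:vision.camera(c) for c in("top","side")}
V=[]
for n,x,y in((60,.453,.12),(48,.465,-.401),(37,.587,.21),(28,.527,.377)):
    p,f,v=fit(ims,n,x,y); V.append(v); print(n,np.round(p[:2],4),round(np.degrees(p[2]),1),round(f,2))
cv2.imwrite("pics/fit.png",np.hstack(V)[:,:,::-1])
# block: 4 corners of top via dark brown mask, top camera
im=ims["top"]; h=cv2.cvtColor(im,cv2.COLOR_RGB2HSV)
m=((h[...,1]>120)&(h[...,2]<150)).astype(np.uint8); m[:,:330]=0;m[:,445:]=0;m[:180]=0;m[305:]=0
m=cv2.morphologyEx(m,cv2.MORPH_CLOSE,np.ones((3,3)))
cs,_=cv2.findContours(m,0,2); c=max(cs,key=cv2.contourArea)
hull=np.zeros_like(m); cv2.drawContours(hull,[c],-1,255,-1)
Bb=box(.266,.098,0,.026)
def sil(p,cam,sh):
    o=np.zeros(sh,np.uint8); q=cv2.convexHull(proj(cam,place(Bb,*p)).astype(np.float32)); cv2.fillPoly(o,[np.round(q*16).astype(np.int32)],255,shift=4); return o,q
def cost(p):
    o,_=sil(p,"top",m.shape); return 1-((o>0)&(hull>0)).sum()/((o>0)|(hull>0)).sum()
r=min((minimize(cost,[.536,-.163,a],method="Nelder-Mead",options=dict(initial_simplex=[[.536,-.163,a],[.546,-.163,a],[.536,-.153,a],[.536,-.163,a+.1]])) for a in(-.7,-.62,-.55)),key=lambda r:r.fun)
print("block",r.x,np.degrees(r.x[2]),r.fun)
ca,sa=np.cos(r.x[2]),np.sin(r.x[2])
out=[]
for cam in("top","side"):
    v=cv2.resize(ims[cam],None,fx=4,fy=4,interpolation=cv2.INTER_CUBIC)
    q=sil(r.x,cam,m.shape)[1]; cv2.polylines(v,[((q+.5)*4).astype(int)],True,(0,255,0),1)
    a,b=(200*0+330,180) if cam=="top" else (275,190)
    out.append(cv2.resize(v[b*4:(b+130)*4,a*4:(a+115)*4],(400,452)))
cv2.imwrite("pics/block.png",np.hstack(out)[:,:,::-1])
E
```

```text
60 [0.45   0.1176] 52.1 1.33Traceback (most recent call last):
  File "<stdin>", line 5, in <module>
  File "fit.py", line 33, in fit
    best=min((minimize(cost,[x0,y0,a],method="Nelder-Mead",options=dict(initial_simplex=[[x0,y0,a],[x0+.004,y0,a],[x0,y0+.004,a],[x0,y0,a+.15]],maxiter=80)) for a in yaws),key=lambda r:r.fun)
  File "fit.py", line 33, in <genexpr>
    best=min((minimize(cost,[x0,y0,a],method="Nelder-Mead",options=dict(initial_simplex=[[x0,y0,a],[x0+.004,y0,a],[x0,y0+.004,a],[x0,y0,a+.15]],maxiter=80)) for a in yaws),key=lambda r:r.fun)
              ~~~~~~~~^^^^^^^^^^^^^^^^^^^^^^^^^^^^^^^^^^^^^^^^^^^^^^^^^^^^^^^^^^^^^^^^^^^^^^^^^^^^^^^^^^^^^^^^^^^^^^^^^^^^^^^^^^^^^^^^^^^^^^^^^^^^^^^^^^^^^^
    res = _minimize_neldermead(fun, x0, args, callback, bounds=bounds,
                               **options)
    fxr = func(xr)
    fx = function(np.copy(x), *(wrapper_args + args))
  File "fit.py", line 31, in cost
    o,_=sil(p,c,u,m.shape); t+=1-(o&m).sum()/(o|m).sum()
        ~~~^^^^^^^^^^^^^^^
  File "fit.py", line 26, in sil
    q=((proj(c,place(B,*p))-u+.5)*S-.5); o=np.zeros(sh,np.uint8)
        ~~~~^^^^^^^^^^^^^^^
  File "fit.py", line 7, in proj
    k=vision.calibration(c); X=np.asarray(P)@np.array(k["R"]).T+np.array(k["t"]); u=X@np.array(k["K"]).T
ValueError: time passes only in moves, steps and waits
```

```bash
sed -i 's/^S=8/S=8\nCAL={c:vision.calibration(c) for c in("top","side")}/; s/k=vision.calibration(c);/k=CAL[c];/' fit.py
cat > run1.py <<'E'
from fit import *
ims={c:cv2.imread(f"pics/{c}0.png")[:,:,::-1].copy() for c in("top","side")}
for c,n in(("top",(260,272)),("side",(370,287)),("side",(309,313)),("top",(147,239))):
    x,y=n; h=cv2.cvtColor(ims[c],cv2.COLOR_RGB2HSV); print(c,h[y-3:y+4:3,x-9:x+10:3].tolist())
V=[]
for n,x,y in((60,.453,.12),(48,.465,-.401),(37,.587,.21),(28,.527,.377)):
    p,f,v=fit(ims,n,x,y); V.append(v); print(n,np.round(p[:2],4),round(np.degrees(p[2]),1),round(f,2))
cv2.imwrite("pics/fit.png",np.hstack(V)[:,:,::-1])
im=ims["top"]; h=cv2.cvtColor(im,cv2.COLOR_RGB2HSV)
m=((h[...,1]>120)&(h[...,2]<150)).astype(np.uint8); m[:,:330]=0;m[:,445:]=0;m[:180]=0;m[305:]=0
m=cv2.morphologyEx(m,cv2.MORPH_CLOSE,np.ones((3,3)))
cs,_=cv2.findContours(m,0,2); c=max(cs,key=cv2.contourArea)
hull=np.zeros_like(m); cv2.drawContours(hull,[c],-1,255,-1)
Bb=box(.266,.098,0,.026)
def sil(p,cam,sh):
    o=np.zeros(sh,np.uint8); q=cv2.convexHull(proj(cam,place(Bb,*p)).astype(np.float32)); cv2.fillPoly(o,[np.round(q*16).astype(np.int32)],255,shift=4); return o,q
def cost(p):
    o,_=sil(p,"top",m.shape); return 1-((o>0)&(hull>0)).sum()/((o>0)|(hull>0)).sum()
r=min((minimize(cost,[.536,-.163,a],method="Nelder-Mead",options=dict(initial_simplex=[[.536,-.163,a],[.546,-.163,a],[.536,-.153,a],[.536,-.163,a+.1]])) for a in(-.7,-.62,-.55)),key=lambda r:r.fun)
print("block",r.x,np.degrees(r.x[2]),r.fun)
out=[]
for cam in("top","side"):
    v=cv2.resize(ims[cam],None,fx=4,fy=4,interpolation=cv2.INTER_CUBIC)
    q=sil(r.x,cam,m.shape)[1]; cv2.polylines(v,[((q+.5)*4).astype(int)],True,(0,255,0),1)
    a,b=(330,180) if cam=="top" else (275,190)
    out.append(cv2.resize(v[b*4:(b+130)*4,a*4:(a+115)*4],(400,452)))
cv2.imwrite("pics/block.png",np.hstack(out)[:,:,::-1])
E
python3 run1.py; python3 -c "
import cv2,numpy as np
a=cv2.imread('pics/fit.png');b=cv2.imread('pics/block.png')
cv2.imwrite('pics/both.png',cv2.resize(np.vstack([a,cv2.resize(b,(800,452))]),(563,600)))"
```

```text
top [[[176, 12, 146], [19, 109, 177], [18, 94, 179], [13, 38, 159], [124, 12, 165], [127, 14, 164], [127, 14, 163]], [[132, 10, 123], [17, 88, 171], [18, 89, 180], [18, 88, 179], [150, 6, 157], [128, 13, 162], [124, 12, 166]], [[135, 12, 124], [8, 22, 125], [18, 90, 182], [18, 90, 182], [17, 69, 167], [128, 12, 166], [128, 12, 166]]]
side [[[16, 89, 144], [17, 122, 152], [17, 120, 153], [18, 122, 136], [17, 126, 111], [18, 118, 102], [15, 47, 129]], [[17, 124, 117], [17, 126, 127], [17, 123, 106], [18, 122, 100], [18, 121, 99], [17, 95, 99], [159, 15, 123]], [[16, 114, 94], [16, 118, 102], [17, 121, 99], [16, 90, 94], [6, 30, 85], [144, 16, 82], [130, 22, 106]]]
side [[[12, 51, 131], [16, 122, 134], [17, 122, 136], [16, 120, 140], [17, 129, 146], [17, 95, 134], [12, 32, 135]], [[11, 43, 126], [17, 119, 103], [16, 119, 103], [17, 121, 110], [17, 122, 119], [14, 94, 98], [10, 30, 128]], [[11, 28, 127], [18, 104, 103], [17, 121, 103], [18, 120, 102], [18, 123, 102], [13, 60, 97], [131, 17, 117]]]
top [[[12, 23, 167], [14, 34, 157], [13, 41, 156], [17, 74, 169], [16, 72, 159], [143, 7, 149], [124, 13, 137]], [[12, 27, 162], [19, 113, 172], [18, 94, 176], [19, 122, 172], [18, 93, 176], [8, 19, 150], [125, 11, 134]], [[12, 32, 119], [18, 92, 163], [18, 93, 162], [18, 92, 150], [15, 68, 132], [162, 9, 148], [124, 12, 150]]]
60 [0.4504 0.1182] 53.4 1.32
48 [ 0.4648 -0.4037] 55.4 1.41
37 [0.5867 0.2102] -62.4 1.35
28 [0.5251 0.3756] 87.7 1.3
block [ 0.54265992 -0.15662944 -0.64620949] -37.0250765007427 0.87302207462395
```

View pics/both.png

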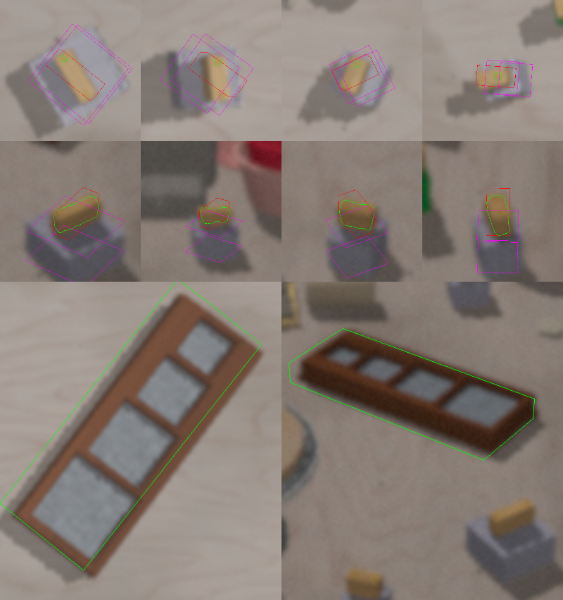

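The mosaic shows the grips clearly, but my saturation threshold was too high and clipped the masks. The block outline was pulled off in the same way. I'm loosening both and refitting.

```bash
sed -i 's/>105)&(h\[...,2\]>90)/>62)\&(h[...,2]>70)/' fit.py
sed -i 's/^for c,n in.*$//; s/^    x,y=n.*$//; s/m=((h.*$/m=((h[...,1]>105)\&((h[...,0]<14)|(h[...,0]>170))).astype(np.uint8); m[:,:330]=0;m[:,445:]=0;m[:180]=0;m[305:]=0/; s/cv2.drawContours(hull,\[c\]/cv2.drawContours(hull,[cv2.convexHull(c)]/' run1.py
python3 run1.py; python3 -c "
import cv2,numpy as np
a=cv2.imread('pics/fit.png');b=cv2.imread('pics/block.png')
cv2.imwrite('pics/both2.png',cv2.resize(np.vstack([a,cv2.resize(b,(800,452))]),(563,600)))"
```

```text
60 [0.4493 0.118 ] -142.0 0.36
48 [ 0.4637 -0.4012] -0.2 0.38
37 [0.5852 0.2111] -18.2 0.42
28 [0.5246 0.3774] -79.6 0.45
block [ 0.53463761 -0.16683573 -0.62631718] -35.88533108113844 0.09345249659996113
```

View pics/both2.png

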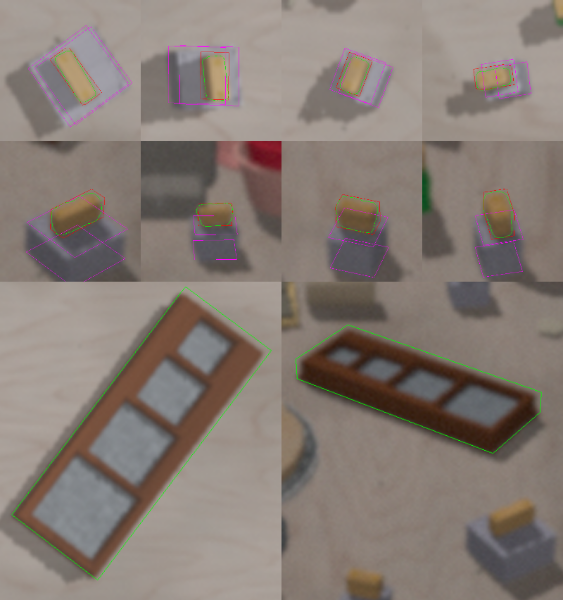

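The fits now agree with the pictures. In the order 60, 48, 37, 28 the grip yaws are 38°, 0°, -18° and -80°, and the block is at about -36°. First move: go over cutter_48 with the fingers partly open, then part of the way down.

apply_moves([
  {"offset": [4,3,0],"rot": [0,0,-4]},
  {"offset": [8,6.5,0],"rot": [0,0,-9]},
  {"offset": [12,10,0],"rot": [0,0,-15]},
  {"offset": [16,13,0],"rot": [0,0,-20]},
  {"offset": [20,16,0],"rot": [0,0,-23.5]},
  {"offset": [21.4,17.2,-3],"rot": [0,0,-23.5]},
  {"offset": [21.4,17.2,-7],"rot": [0,0,-23.5]},
  {"offset": [21.4,17.2,-10],"rot": [0,0,-23.5]},
  {"offset": [21.4,17.2,-12],"rot": [0,0,-23.5]},
  {"offset": [21.4,17.2,-12],"rot": [0,0,-23.5]},
  {"offset": [21.4,17.2,-12],"rot": [0,0,-23.5]},
], hand=0.6, newtons=15)

```text
time: 2.2
position: [0.4638, -0.4012, 0.1247]
tool_rot: [1.0, 0.0, 0.0, -0.0]
ft_force: [0.5, 0.2, 0.7]
grip_width: 0.0524
grip_force: 0.0
```

```bash
python3 - <<'E'
from fit import *
from rig import get_obs
o=get_obs(); print(o["position"],o["tool_rot"])
im=vision.camera("side"); cv2.imwrite("pics/s1.png",cv2.resize(im[60:360,200:640],(800,545))[:,:,::-1])
# seat felt centroids (top0)
im=cv2.imread("pics/top0.png")[:,:,::-1].copy(); h=cv2.cvtColor(im,cv2.COLOR_RGB2HSV)
blk=np.zeros(im.shape[:2],np.uint8); q=cv2.convexHull(proj("top",place(box(.25,.085,0.026,.026),.5346,-.1668,-.626)).astype(np.float32)); cv2.fillPoly(blk,[q.astype(np.int32)],1)
m=((h[...,1]<70)&(blk>0)).astype(np.uint8)
k,l,st,ce=cv2.connectedComponentsWithStats(m)
K=CAL["top"]; R=np.array(K["R"]);t=np.array(K["t"]);C=-R.T@t
for i in range(1,k):
    if st[i,4]<40: continue
    d=R.T@np.linalg.inv(K["K"])@[*ce[i],1]; P=C+d*(.019-C[2])/d[2]
    ys,xs=np.where(l==i); a=cv2.minAreaRect(np.c_[xs,ys].astype(np.float32))
    print(st[i,4],np.round(P,4),np.round(a[1],1),round(a[2],1))
E
```

```text
[ 0.46378534 -0.4012034   0.12470611] [ 9.99999953e-01  3.05376377e-04  4.49715046e-06 -1.46844243e-05]
297 [ 0.6158 -0.2245  0.019 ] [17.6 17. ] 36.9
456 [ 0.5738 -0.1942  0.019 ] [21.4 21.2] 36.9
690 [ 0.5239 -0.1584  0.019 ] [26.4 26.2] 36.9
1002 [ 0.4646 -0.1158  0.019 ] [31.8 31.6] 36.9
```

View pics/s1.png

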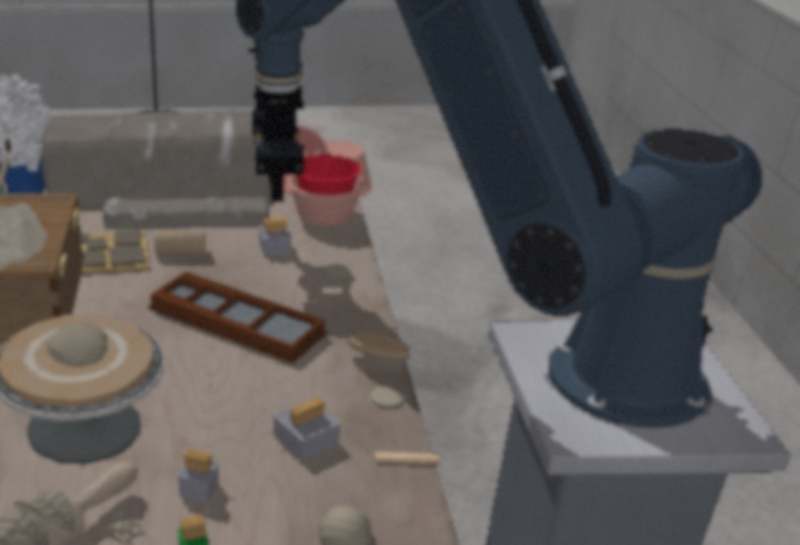

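The gripper hangs centred over cutter_48, which is at about (275,235) in the crop, and its body is wide along the closing line. The seat felt centroids lie on a straight row at -35.7°. Now descend, close and lift.

apply_moves([
  {"offset": [0,0,-2.5]},
  {"offset": [0,0,-4.5]},
  {"offset": [0,0,-6]},
  {"offset": [0,0,-6.6]},
  {"offset": [0,0,-6.6]},
  {"offset": [0,0,-6.6]},
])

```text
schema error: expected keys offset, rot
```

apply_moves([
  {"offset": [0,0,0]},
  {"offset": [0,0,0]},
  {"offset": [0,0,0]},
  {"offset": [0,0,0]},
  {"offset": [0,0,0]},
  {"offset": [0,0,0]},
  {"offset": [0,0,0]},
  {"offset": [0,0,0]},
], hand=0, newtons=15)

```text
schema error: expected keys offset, rot
```

apply_moves([
  {"offset": [0,0,-2.5],"rot": [0,0,0]},
  {"offset": [0,0,-4.5],"rot": [0,0,0]},
  {"offset": [0,0,-6],"rot": [0,0,0]},
  {"offset": [0,0,-6.6],"rot": [0,0,0]},
  {"offset": [0,0,-6.6],"rot": [0,0,0]},
  {"offset": [0,0,-6.6],"rot": [0,0,0]},
])

```text
time: 2.85
position: [0.4641, -0.4016, 0.0594]
tool_rot: [1.0, 0.0, 0.001, 0.001]
ft_force: [0.1, -0.2, 0.2]
grip_width: 0.0526
grip_force: 0.0
```

apply_moves([
  {"offset": [0,0,0],"rot": [0,0,0]},
  {"offset": [0,0,0],"rot": [0,0,0]},
  {"offset": [0,0,0],"rot": [0,0,0]},
  {"offset": [0,0,0],"rot": [0,0,0]},
  {"offset": [0,0,0],"rot": [0,0,0]},
  {"offset": [0,0,0],"rot": [0,0,0]},
  {"offset": [0,0,0],"rot": [0,0,0]},
  {"offset": [0,0,0],"rot": [0,0,0]},
], hand=0, newtons=15)

```text
time: 3.65
position: [0.4636, -0.4009, 0.0586]
tool_rot: [1.0, 0.0, -0.0, -0.0]
ft_force: [0.5, -0.8, 1.7]
grip_width: 0.0158
grip_force: 15.0
```

apply_moves([
  {"offset": [0,0,1],"rot": [0,0,0]},
  {"offset": [0,0,3],"rot": [0,0,0]},
  {"offset": [0,0,6],"rot": [0,0,0]},
  {"offset": [0.5,2,8],"rot": [0,0,-4]},
  {"offset": [1.3,5,9],"rot": [0,0,-9]},
  {"offset": [2.2,9,9],"rot": [0,0,-15]},
  {"offset": [3.2,13,9],"rot": [0,0,-21]},
  {"offset": [4.2,17,9],"rot": [0,0,-27]},
  {"offset": [5,20,9],"rot": [0,0,-32]},
  {"offset": [5.5,22.5,9],"rot": [0,0,-35.7]},
  {"offset": [6,24.2,8],"rot": [0,0,-35.7]},
  {"offset": [6,24.2,6],"rot": [0,0,-35.7]},
  {"offset": [6,24.2,4.5],"rot": [0,0,-35.7]},
  {"offset": [6,24.2,4],"rot": [0,0,-35.7]},
  {"offset": [6,24.2,4],"rot": [0,0,-35.7]},
])

```text
time: 5.15
position: [0.5233, -0.1589, 0.0982]
tool_rot: [0.952, -0.306, -0.001, -0.0]
ft_force: [-0.7, -0.9, -1.3]
grip_width: 0.0159
grip_force: 15.0
```

```bash
python3 - <<'E'
from fit import *
out=[]
for c in("side","top"):
    im=vision.camera(c); v=cv2.resize(im,None,fx=4,fy=4,interpolation=cv2.INTER_CUBIC)
    for B,z in((box(.048,.048,.04,.072),0),(box(.058,.058,.026,.026),0)):
        b=place(B,.524,-.1587,-.623)
        for f in([1,3,7,5],[0,2,6,4]): cv2.polylines(v,[((proj(c,b[f])+.5)*4).astype(int)],True,(255,0,255),1)
    u=proj(c,[[.524,-.1587,.04]])[0].astype(int)
    out.append(v[(u[1]-50)*4:(u[1]+50)*4,(u[0]-50)*4:(u[0]+50)*4])
cv2.imwrite("pics/h48.png",np.hstack(out)[:,:,::-1])
E
```

```text
(no output)
```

View pics/h48.png

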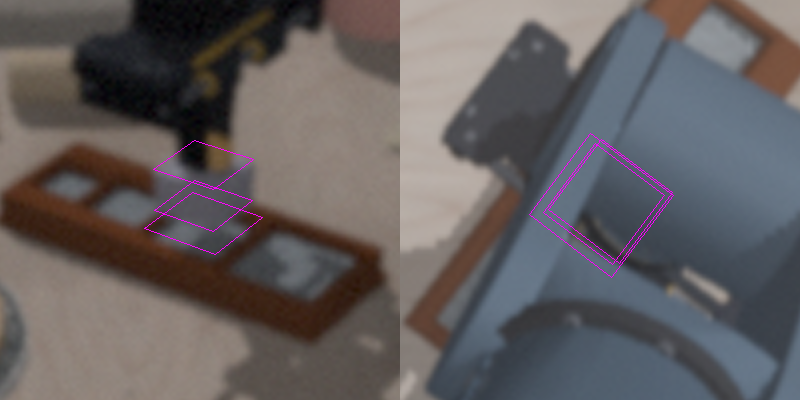

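In the side view the held cutter matches the predicted box over seat_48 to within about 1 px. Lower it and release.

apply_moves([
  {"offset": [0,0,-0.7],"rot": [0,0,0]},
  {"offset": [0,0,-1.3],"rot": [0,0,0]},
  {"offset": [0,0,-1.8],"rot": [0,0,0]},
  {"offset": [0,0,-2.1],"rot": [0,0,0]},
  {"offset": [0,0,-2.3],"rot": [0,0,0]},
  {"offset": [0,0,-2.4],"rot": [0,0,0]},
  {"offset": [0,0,-2.4],"rot": [0,0,0]},
  {"offset": [0,0,-2.4],"rot": [0,0,0]},
])

```text
time: 6.05
position: [0.5238, -0.159, 0.0746]
tool_rot: [0.952, -0.306, 0.0, 0.0]
ft_force: [0.5, -0.9, -0.7]
grip_width: 0.0159
grip_force: 15.0
```

apply_moves([
  {"offset": [0,0,0],"rot": [0,0,0]},
  {"offset": [0,0,0],"rot": [0,0,0]},
  {"offset": [0,0,0],"rot": [0,0,0]},
  {"offset": [0,0,0],"rot": [0,0,0]},
  {"offset": [0,0,1],"rot": [0,0,0]},
  {"offset": [0,0,3],"rot": [0,0,0]},
  {"offset": [0,0,6],"rot": [0,0,0]},
  {"offset": [0,0,9],"rot": [0,0,0]},
], hand=0.45)

```text
time: 6.85
position: [0.5233, -0.1588, 0.1658]
tool_rot: [0.952, -0.306, -0.0, -0.0]
ft_force: [0.9, -0.3, 0.6]
grip_width: 0.0391
grip_force: 0.0
```

apply_moves([
  {"offset": [-1,3,0],"rot": [0,0,8]},
  {"offset": [-2,6,0],"rot": [0,0,16]},
  {"offset": [-3,10,0],"rot": [0,0,24]},
  {"offset": [-4,14,0],"rot": [0,0,32]},
  {"offset": [-5,18,0],"rot": [0,0,40]},
  {"offset": [-6,22,0],"rot": [0,0,48]},
  {"offset": [-7,25,0],"rot": [0,0,56]},
  {"offset": [-7.5,27.7,0],"rot": [0,0,64]},
  {"offset": [-7.5,27.7,-2],"rot": [0,0,72]},
  {"offset": [-7.5,27.7,-4],"rot": [0,0,73.7]},
  {"offset": [-7.5,27.7,-4],"rot": [0,0,73.7]},
  {"offset": [-7.5,27.7,-4],"rot": [0,0,73.7]},
], hand=0.6)

```text
time: 8.05
position: [0.4487, 0.118, 0.125]
tool_rot: [0.946, 0.325, -0.0, -0.0]
ft_force: [0.3, -0.3, -0.1]
grip_width: 0.0524
grip_force: 0.0
```

```bash
python3 - <<'E'
from fit import *
im=vision.camera("side"); v=cv2.resize(im[160:400,220:480],(650,600),interpolation=cv2.INTER_CUBIC)
cv2.imwrite("pics/s2.png",v[:,:,::-1])
E
```

```text
(no output)
```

View pics/s2.png

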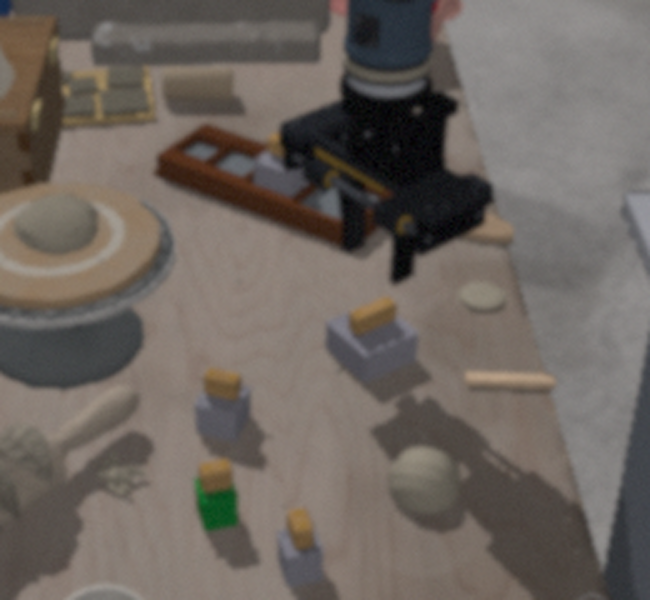

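Cutter_48 is standing in its seat at about (280,170), and the gripper is over cutter_60's grip at (372,315). Next I grasp the 60.

apply_moves([
  {"offset": [0.05,0,-2.5],"rot": [0,0,0]},
  {"offset": [0.05,0,-4.5],"rot": [0,0,0]},
  {"offset": [0.05,0,-6],"rot": [0,0,0]},
  {"offset": [0.05,0,-6.6],"rot": [0,0,0]},
  {"offset": [0.05,0,-6.6],"rot": [0,0,0]},
  {"offset": [0.05,0,-6.6],"rot": [0,0,0]},
])

```text
time: 8.7
position: [0.4498, 0.1179, 0.0594]
tool_rot: [0.945, 0.326, 0.001, 0.0]
ft_force: [0.3, 0.1, -0.6]
grip_width: 0.052
grip_force: 0.0
```

apply_moves([
  {"offset": [0,0,0],"rot": [0,0,0]},
  {"offset": [0,0,0],"rot": [0,0,0]},
  {"offset": [0,0,0],"rot": [0,0,0]},
  {"offset": [0,0,0],"rot": [0,0,0]},
  {"offset": [0,0,0],"rot": [0,0,0]},
  {"offset": [0,0,0],"rot": [0,0,0]},
  {"offset": [0,0,0],"rot": [0,0,0]},
  {"offset": [0,0,0],"rot": [0,0,0]},
], hand=0, newtons=15)

```text
time: 9.5
position: [0.4491, 0.118, 0.0586]
tool_rot: [0.945, 0.326, 0.0, 0.0]
ft_force: [-1.7, -0.0, 2.3]
grip_width: 0.0157
grip_force: 15.0
```

apply_moves([
  {"offset": [0,0,1],"rot": [0,0,0]},
  {"offset": [0,0,3],"rot": [0,0,0]},
  {"offset": [0,0,6],"rot": [0,0,-5]},
  {"offset": [0,-1.5,8],"rot": [0,0,-12]},
  {"offset": [0.2,-3.5,10],"rot": [0,0,-20]},
  {"offset": [0.4,-6,10],"rot": [0,0,-28]},
  {"offset": [0.6,-9,10],"rot": [0,0,-36]},
  {"offset": [0.8,-12,10],"rot": [0,0,-44]},
  {"offset": [1,-15,10],"rot": [0,0,-52]},
  {"offset": [1.2,-18,10],"rot": [0,0,-60]},
  {"offset": [1.4,-21,10],"rot": [0,0,-67]},
  {"offset": [1.5,-23,9],"rot": [0,0,-72]},
  {"offset": [1.5,-23.4,7],"rot": [0,0,-73.7]},
  {"offset": [1.5,-23.4,5],"rot": [0,0,-73.7]},
  {"offset": [1.5,-23.4,4],"rot": [0,0,-73.7]},
  {"offset": [1.5,-23.4,4],"rot": [0,0,-73.7]},
  {"offset": [1.5,-23.4,4],"rot": [0,0,-73.7]},
])

```text
time: 11.2
position: [0.4642, -0.1158, 0.0989]
tool_rot: [0.952, -0.306, 0.0, -0.0]
ft_force: [0.1, 0.8, -1.8]
grip_width: 0.0158
grip_force: 15.0
```

apply_moves([
  {"offset": [0,0,-0.7],"rot": [0,0,0]},
  {"offset": [0,0,-1.3],"rot": [0,0,0]},
  {"offset": [0,0,-1.8],"rot": [0,0,0]},
  {"offset": [0,0,-2.1],"rot": [0,0,0]},
  {"offset": [0,0,-2.3],"rot": [0,0,0]},
  {"offset": [0,0,-2.4],"rot": [0,0,0]},
  {"offset": [0,0,-2.4],"rot": [0,0,0]},
  {"offset": [0,0,-2.4],"rot": [0,0,0]},
])

```text
time: 12.0
position: [0.4642, -0.1161, 0.0746]
tool_rot: [0.952, -0.306, 0.0, 0.0]
ft_force: [0.1, -0.1, -0.2]
grip_width: 0.0157
grip_force: 15.0
```

apply_moves([
  {"offset": [0,0,0],"rot": [0,0,0]},
  {"offset": [0,0,0],"rot": [0,0,0]},
  {"offset": [0,0,0],"rot": [0,0,0]},
  {"offset": [0,0,0],"rot": [0,0,0]},
  {"offset": [0,0,1],"rot": [0,0,0]},
  {"offset": [0,0,3],"rot": [0,0,0]},
  {"offset": [0,0,6],"rot": [0,0,0]},
  {"offset": [0,0,10],"rot": [0,0,0]},
  {"offset": [0,0,13],"rot": [0,0,0]},
], hand=0.45)

```text
time: 12.9
position: [0.4643, -0.1161, 0.2071]
tool_rot: [0.952, -0.306, 0.001, 0.0]
ft_force: [0.9, 0.6, 0.4]
grip_width: 0.0394
grip_force: 0.0
```

apply_moves([
  {"offset": [0,4,0],"rot": [0,0,4]},
  {"offset": [0,8,0],"rot": [0,0,8]},
  {"offset": [0,12,0],"rot": [0,0,12]},
  {"offset": [0,16,0],"rot": [0,0,17.5]},
  {"offset": [1,20,0],"rot": [0,0,17.5]},
  {"offset": [2,24,0],"rot": [0,0,17.5]},
  {"offset": [4,28,0],"rot": [0,0,17.5]},
  {"offset": [7,31,0],"rot": [0,0,17.5]},
  {"offset": [10,32.7,0],"rot": [0,0,17.5]},
  {"offset": [12.1,32.7,-3],"rot": [0,0,17.5]},
  {"offset": [12.1,32.7,-6],"rot": [0,0,17.5]},
  {"offset": [12.1,32.7,-8],"rot": [0,0,17.5]},
  {"offset": [12.1,32.7,-8],"rot": [0,0,17.5]},
  {"offset": [12.1,32.7,-8],"rot": [0,0,17.5]},
], hand=0.6)

```text
time: 14.3
position: [0.5851, 0.211, 0.1251]
tool_rot: [0.987, -0.158, -0.0, 0.0]
ft_force: [0.6, -0.7, 0.1]
grip_width: 0.0525
grip_force: 0.0
```

```bash
python3 - <<'E'
from fit import *
a=vision.camera("side"); b=vision.camera("top")
a=cv2.resize(a[160:400,220:420],(500,600),interpolation=cv2.INTER_CUBIC)
b=cv2.resize(b[170:330,120:440][:, 200:],(300,400),interpolation=cv2.INTER_CUBIC)
cv2.imwrite("pics/s3.png",np.hstack([a,np.vstack([b,np.zeros((200,300,3),np.uint8)])])[:,:,::-1])
E
```

```text
(no output)
```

View pics/s3.png

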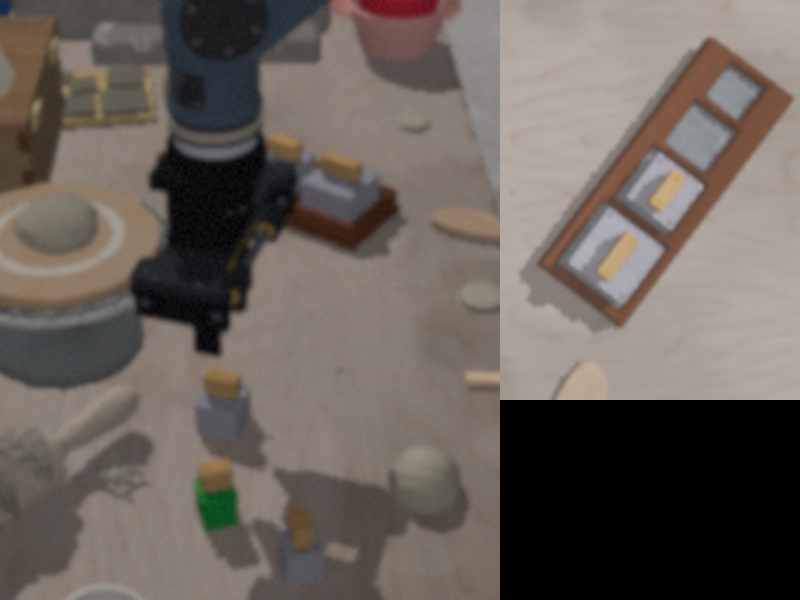

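Both seated cutters look upright and centred in the top crop, and the gripper body clears the wheel by about 3 cm. Next I grasp the 37.

apply_moves([
  {"offset": [0,0,-2],"rot": [0,0,0]},
  {"offset": [0,0,-4],"rot": [0,0,0]},
  {"offset": [0,0,-5.5],"rot": [0,0,0]},
  {"offset": [0,0,-6.3],"rot": [0,0,0]},
  {"offset": [0,0,-6.6],"rot": [0,0,0]},
  {"offset": [0,0,-6.6],"rot": [0,0,0]},
])

```text
time: 15.0
position: [0.5853, 0.2111, 0.0587]
tool_rot: [0.987, -0.158, 0.0, -0.0]
ft_force: [-0.5, -0.2, 0.0]
grip_width: 0.0524
grip_force: 0.0
```

apply_moves([
  {"offset": [0,0,0],"rot": [0,0,0]},
  {"offset": [0,0,0],"rot": [0,0,0]},
  {"offset": [0,0,0],"rot": [0,0,0]},
  {"offset": [0,0,0],"rot": [0,0,0]},
  {"offset": [0,0,0],"rot": [0,0,0]},
  {"offset": [0,0,0],"rot": [0,0,0]},
  {"offset": [0,0,0],"rot": [0,0,0]},
  {"offset": [0,0,0],"rot": [0,0,0]},
], hand=0, newtons=15)

```text
time: 15.8
position: [0.5851, 0.2111, 0.0586]
tool_rot: [0.987, -0.158, 0.0, -0.0]
ft_force: [-0.2, 0.2, 1.5]
grip_width: 0.0162
grip_force: 15.0
```

apply_moves([
  {"offset": [0,0,1],"rot": [0,0,0]},
  {"offset": [0,0,3],"rot": [0,0,0]},
  {"offset": [0,0,6],"rot": [0,0,0]},
  {"offset": [-2,0,9],"rot": [0,0,0]},
  {"offset": [-5,0,12],"rot": [0,0,0]},
  {"offset": [-8,-2,14],"rot": [0,0,0]},
  {"offset": [-10,-5,14],"rot": [0,0,-2]},
  {"offset": [-11,-9,14],"rot": [0,0,-4]},
  {"offset": [-11,-13,14],"rot": [0,0,-6]},
  {"offset": [-11,-17,14],"rot": [0,0,-8]},
  {"offset": [-11,-21,14],"rot": [0,0,-10]},
  {"offset": [-11,-25,14],"rot": [0,0,-12]},
  {"offset": [-9,-29,14],"rot": [0,0,-14]},
  {"offset": [-7,-33,14],"rot": [0,0,-16]},
  {"offset": [-5,-36,14],"rot": [0,0,-17.5]},
  {"offset": [-3,-38.5,13],"rot": [0,0,-17.5]},
  {"offset": [-1.5,-40,11],"rot": [0,0,-17.5]},
  {"offset": [-1.1,-40.5,9],"rot": [0,0,-17.5]},
  {"offset": [-1.1,-40.5,8],"rot": [0,0,-17.5]},
  {"offset": [-1.1,-40.5,8],"rot": [0,0,-17.5]},
])

```text
time: 17.8
position: [0.5725, -0.193, 0.1371]
tool_rot: [0.952, -0.306, -0.002, -0.001]
ft_force: [-0.3, 0.3, -0.9]
grip_width: 0.0158
grip_force: 15.0
```

apply_moves([
  {"offset": [0,0,-2],"rot": [0,0,0]},
  {"offset": [0,0,-3.5],"rot": [0,0,0]},
  {"offset": [0,0,-4.5],"rot": [0,0,0]},
  {"offset": [0,0,-5.2],"rot": [0,0,0]},
  {"offset": [0,0,-5.8],"rot": [0,0,0]},
  {"offset": [0,0,-6.2],"rot": [0,0,0]},
  {"offset": [0,0,-6.4],"rot": [0,0,0]},
  {"offset": [0,0,-6.4],"rot": [0,0,0]},
  {"offset": [0,0,-6.4],"rot": [0,0,0]},
])

```text
time: 18.7
position: [0.5743, -0.1941, 0.0749]
tool_rot: [0.952, -0.306, 0.0, 0.0]
ft_force: [1.0, -0.3, -0.1]
grip_width: 0.0158
grip_force: 15.0
```

apply_moves([
  {"offset": [0,0,0],"rot": [0,0,0]},
  {"offset": [0,0,0],"rot": [0,0,0]},
  {"offset": [0,0,0],"rot": [0,0,0]},
  {"offset": [0,0,0],"rot": [0,0,0]},
  {"offset": [0,0,1],"rot": [0,0,0]},
  {"offset": [0,0,3],"rot": [0,0,0]},
  {"offset": [0,0,6],"rot": [0,0,0]},
  {"offset": [0,0,10],"rot": [0,0,0]},
  {"offset": [0,0,13],"rot": [0,0,0]},
  {"offset": [0,0,13],"rot": [0,0,0]},
], hand=0.45)

```text
time: 19.7
position: [0.5771, -0.1955, 0.2104]
tool_rot: [0.952, -0.306, 0.006, 0.001]
ft_force: [0.3, -0.2, 0.5]
grip_width: 0.0393
grip_force: 0.0
```

apply_moves([
  {"offset": [-3,2,0],"rot": [0,0,8]},
  {"offset": [-6,5,0],"rot": [0,0,16]},
  {"offset": [-9,9,0],"rot": [0,0,24]},
  {"offset": [-10,13,0],"rot": [0,0,32]},
  {"offset": [-10,17,0],"rot": [0,0,40]},
  {"offset": [-10,21,0],"rot": [0,0,48]},
  {"offset": [-10,25,0],"rot": [0,0,56]},
  {"offset": [-10,29,0],"rot": [0,0,64]},
  {"offset": [-10,33,0],"rot": [0,0,72]},
  {"offset": [-10,37,0],"rot": [0,0,80]},
  {"offset": [-10,41,0],"rot": [0,0,88]},
  {"offset": [-9,45,0],"rot": [0,0,96]},
  {"offset": [-8,49,0],"rot": [0,0,104]},
  {"offset": [-7,52,0],"rot": [0,0,112]},
  {"offset": [-6,55,0],"rot": [0,0,120]},
  {"offset": [-4.9,57.1,0],"rot": [0,0,128]},
  {"offset": [-4.9,57.1,-2],"rot": [0,0,135.7]},
  {"offset": [-4.9,57.1,-5],"rot": [0,0,135.7]},
  {"offset": [-4.9,57.1,-7],"rot": [0,0,135.7]},
  {"offset": [-4.9,57.1,-7],"rot": [0,0,135.7]},
], hand=0.6)

```text
time: 21.7
position: [0.5222, 0.3757, 0.1306]
tool_rot: [0.642, 0.766, -0.004, -0.002]
ft_force: [-0.7, 0.7, 0.4]
grip_width: 0.0521
grip_force: 0.0
```

```bash
python3 - <<'E'
from fit import *
from rig import get_obs
o=get_obs(); print(o["position"],o["tool_rot"],o["q"])
a=vision.camera("side"); b=vision.camera("top")
a=cv2.resize(a[200:440,220:420],(500,600),interpolation=cv2.INTER_CUBIC)
b=cv2.resize(b[170:330,320:440],(300,400),interpolation=cv2.INTER_CUBIC)
cv2.imwrite("pics/s4.png",np.hstack([a,np.vstack([b,np.zeros((200,300,3),np.uint8)])])[:,:,::-1])
E
```

```text
[0.52222591 0.37567737 0.13063122] [ 0.64247676  0.76629219 -0.00408383 -0.00179362] [ 4.50236811e-01  6.91066098e-01  1.47154323e+00 -9.60278611e-05
  9.87903704e-01  2.74962347e-01]
```

View pics/s4.png

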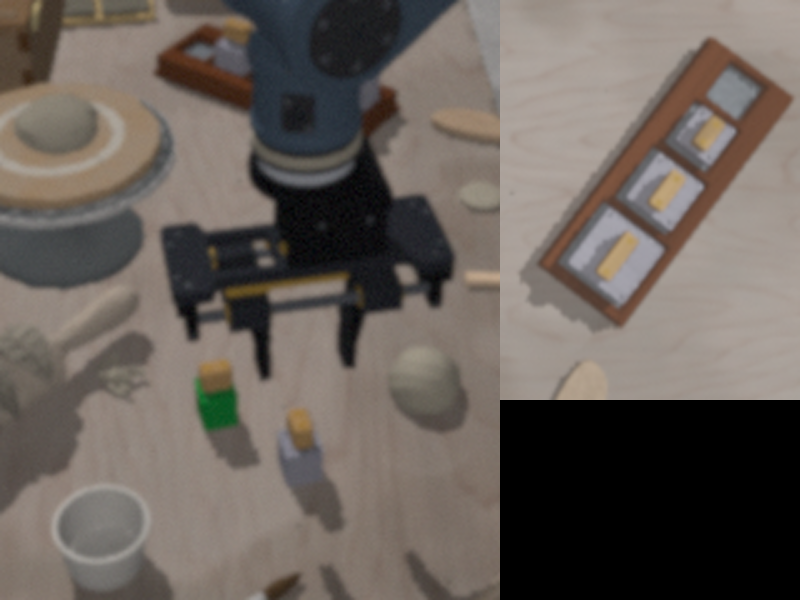

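Three cutters are seated correctly. The gripper straddles the 28, whose grip is at (300,428), with the green look-alike clear to the left. Descending slowly.

apply_moves([
  {"offset": [0,0,0],"rot": [0,0,0]},
  {"offset": [0,0,-2],"rot": [0,0,0]},
  {"offset": [0,0,-4],"rot": [0,0,0]},
  {"offset": [0,0,-6],"rot": [0,0,0]},
  {"offset": [0,0,-7.1],"rot": [0,0,0]},
  {"offset": [0,0,-7.1],"rot": [0,0,0]},
  {"offset": [0,0,-7.1],"rot": [0,0,0]},
])

```text
time: 22.5
position: [0.5258, 0.3774, 0.0645]
tool_rot: [0.643, 0.766, 0.001, 0.0]
ft_force: [0.4, 0.7, 0.9]
grip_width: 0.0523
grip_force: 0.0
```

apply_moves([
  {"offset": [0,0,-0.5],"rot": [0,0,0]},
  {"offset": [0,0,-0.5],"rot": [0,0,0]},
  {"offset": [0,0,-0.5],"rot": [0,0,0]},
])

```text
time: 22.8
position: [0.5253, 0.3771, 0.059]
tool_rot: [0.643, 0.766, 0.0, 0.0]
ft_force: [-0.5, -0.8, 0.1]
grip_width: 0.052
grip_force: 0.0
```

apply_moves([
  {"offset": [0,0,0],"rot": [0,0,0]},
  {"offset": [0,0,0],"rot": [0,0,0]},
  {"offset": [0,0,0],"rot": [0,0,0]},
  {"offset": [0,0,0],"rot": [0,0,0]},
  {"offset": [0,0,0],"rot": [0,0,0]},
  {"offset": [0,0,0],"rot": [0,0,0]},
  {"offset": [0,0,0],"rot": [0,0,0]},
  {"offset": [0,0,0],"rot": [0,0,0]},
], hand=0, newtons=15)

```text
time: 23.6
position: [0.5251, 0.377, 0.0585]
tool_rot: [0.643, 0.766, -0.0, -0.0]
ft_force: [-0.7, 0.8, 0.1]
grip_width: 0.0163
grip_force: 15.0
```

apply_moves([
  {"offset": [0,0,1],"rot": [0,0,0]},
  {"offset": [0,0,3],"rot": [0,0,0]},
  {"offset": [0,0,6],"rot": [0,0,0]},
  {"offset": [-1,0,10],"rot": [0,0,0]},
  {"offset": [-2,-2,13],"rot": [0,0,0]},
  {"offset": [-3,-5,15],"rot": [0,0,3]},
  {"offset": [-4,-9,15],"rot": [0,0,6]},
  {"offset": [-4.5,-13,15],"rot": [0,0,9]},
  {"offset": [-4.5,-17,15],"rot": [0,0,13]},
  {"offset": [-4.5,-21,15],"rot": [0,0,17]},
  {"offset": [-4.5,-25,15],"rot": [0,0,21]},
  {"offset": [-4.5,-29,15],"rot": [0,0,25]},
  {"offset": [-4.5,-33,15],"rot": [0,0,29]},
  {"offset": [-4.5,-37,15],"rot": [0,0,33]},
  {"offset": [-4.5,-41,15],"rot": [0,0,37]},
  {"offset": [-3,-45,15],"rot": [0,0,41]},
  {"offset": [-1,-48,15],"rot": [0,0,44.3]},
  {"offset": [1,-51,15],"rot": [0,0,44.3]},
  {"offset": [3,-54,15],"rot": [0,0,44.3]},
  {"offset": [5,-56,15],"rot": [0,0,44.3]},
])

```text
time: 25.6
position: [0.5759, -0.1854, 0.2094]
tool_rot: [0.307, 0.952, -0.0, 0.001]
ft_force: [-0.0, 0.3, -0.5]
grip_width: 0.016
grip_force: 15.0
```

apply_moves([
  {"offset": [2,-2,0],"rot": [0,0,0]},
  {"offset": [4,-4.1,-2],"rot": [0,0,0]},
  {"offset": [4.05,-4.15,-5],"rot": [0,0,0]},
  {"offset": [4.05,-4.15,-8],"rot": [0,0,0]},
  {"offset": [4.05,-4.15,-10],"rot": [0,0,0]},
  {"offset": [4.05,-4.15,-10],"rot": [0,0,0]},
  {"offset": [4.05,-4.15,-10],"rot": [0,0,0]},
  {"offset": [4.05,-4.15,-10],"rot": [0,0,0]},
])

```text
time: 26.4
position: [0.6167, -0.225, 0.1105]
tool_rot: [0.306, 0.952, -0.0, 0.002]
ft_force: [-0.7, -0.3, -0.5]
grip_width: 0.016
grip_force: 15.0
```

apply_moves([
  {"offset": [0,0,0],"rot": [0,0,0]},
  {"offset": [0,0,-1],"rot": [0,0,0]},
  {"offset": [0,0,-1.8],"rot": [0,0,0]},
  {"offset": [0,0,-2.5],"rot": [0,0,0]},
  {"offset": [0,0,-3],"rot": [0,0,0]},
  {"offset": [0,0,-3.3],"rot": [0,0,0]},
  {"offset": [0,0,-3.4],"rot": [0,0,0]},
  {"offset": [0,0,-3.4],"rot": [0,0,0]},
  {"offset": [0,0,-3.4],"rot": [0,0,0]},
])

```text
time: 27.3
position: [0.6159, -0.2246, 0.0746]
tool_rot: [0.306, 0.952, -0.0, 0.0]
ft_force: [0.2, -0.2, -1.5]
grip_width: 0.0157
grip_force: 15.0
```

apply_moves([
  {"offset": [0,0,0],"rot": [0,0,0]},
  {"offset": [0,0,0],"rot": [0,0,0]},
  {"offset": [0,0,0],"rot": [0,0,0]},
  {"offset": [0,0,0],"rot": [0,0,0]},
  {"offset": [0,0,1],"rot": [0,0,0]},
  {"offset": [0,0,3],"rot": [0,0,0]},
  {"offset": [0,0,6],"rot": [0,0,0]},
  {"offset": [0,0,10],"rot": [0,0,0]},
  {"offset": [0,0,14],"rot": [0,0,0]},
  {"offset": [-4,4,16],"rot": [0,0,0]},
  {"offset": [-8,8,16],"rot": [0,0,0]},
  {"offset": [-12,12,16],"rot": [0,0,0]},
  {"offset": [-15,16,16],"rot": [0,0,0]},
  {"offset": [-15,20,16],"rot": [0,0,0]},
  {"offset": [-15,24,16],"rot": [0,0,0]},
  {"offset": [-15,28,16],"rot": [0,0,0]},
  {"offset": [-15,32,16],"rot": [0,0,0]},
  {"offset": [-15,36,16],"rot": [0,0,0]},
  {"offset": [-15,36,16],"rot": [0,0,0]},
  {"offset": [-15,36,16],"rot": [0,0,0]},
], hand=0.45)

```text
time: 29.3
position: [0.4655, 0.1362, 0.2352]
tool_rot: [0.305, 0.952, -0.0, 0.001]
ft_force: [0.4, -0.2, 0.8]
grip_width: 0.0387
grip_force: 0.0
```

```bash
python3 - <<'E'
from fit import *
ims={c:vision.camera(c) for c in("top","side")}
for n,x,y in((60,.4645,-.1158),(48,.524,-.1587),(37,.574,-.194),(28,.6157,-.2245)):
    p,f,v=fit({"top":ims["top"]},n,x,y,z=.016,yaws=[-.62]); print(n,np.round((p[:2]-[x,y])*1e3,1),round(np.degrees(p[2]),1),round(f,2))
b=cv2.resize(ims["top"][170:330,320:450],(440,540),interpolation=cv2.INTER_CUBIC)
a=cv2.resize(ims["side"][170:290,260:390],(360,332),interpolation=cv2.INTER_CUBIC)
cv2.imwrite("pics/end.png",np.hstack([b,np.vstack([a,np.zeros((208,360,3),np.uint8)])])[:,:,::-1])
E
```

```text
60 [0. 0.] -35.5 1.0
48 [0. 0.] -35.5 1.0
37 [ 4.3 -5.4] -33.3 0.92
28 [ 3.3 -3.6] -33.0 0.91
```

View pics/end.png

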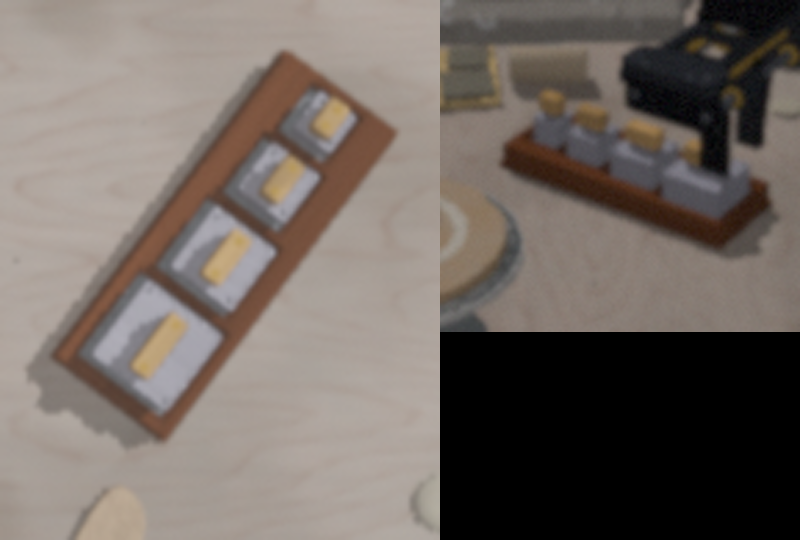

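The final picture shows all four cutters standing level in their own seats in order of size, with the arm clear. The fit numbers in this last script are not usable because its mask caught the block, so I'm relying on the pictures and the release heights.

```bash
python3 -c "
from rig import hand_in; print(hand_in())"
```

```text
the job is handed in; nothing more can be done
None
```

I put all four cutters in their own seats, upright and released in order of size, and handed the job in at about 29 s; the final pictures look right, but the hand-in gave no verdict.

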